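# Put the egg-corner things back on their own mats

### The arm

A 7-joint arm with a two-finger parallel gripper is mounted at the origin on the work surface. World frame = base frame: x ahead of the robot, y to its left, z up, the work surface at z = 0. Lengths are in m, angles in rad, forces in N, time in s.
With the tool pointing down it reaches from about 0.425 to 0.875 m from the base axis. Payload 4.7 kg.
Tool frame: the origin (TCP) lies at the very end of the fingers, on their centre line; the grasp point (between the pads) lies 19 mm behind it (manip.pinch_z is the z of the grasp point in the tool frame, in m); z points along the fingers, y is the line along which they close (so a half turn about z gives the same grasp; the last joint's range is limited). The gripper opens to 85 mm and grips with 20 to 120 N. Pads are 22 mm wide; open, the fingers measure 114 mm over their backs; the gripper's body (76 mm by 85 mm) begins 54 mm behind the grasp point. The pads swing forward as they close: fully open they stand 13 mm farther back than shut.
Start: joints at [-1.18, 0.321, -0.07, 1.45, 0.023, 1.371, -0.057], TCP at [0.239, 0.604, 0.231] pointing down, gripper open.
Joint ranges: [-2.86, 2.86], [-0.3, 2.09], [-1.38, 1.24], [0.06, 2.45], [-1.56, 4.7], [0.09, 2.05], [-2.69, 2.69]. Speed limits (rad/s): [2.57, 2.57, 3.14, 3.14, 3.14, 3.14, 3.14].

### API

Orientations are given as a rotation vector (axis times angle).
In Python, from cell import telemetry, vision, finish_job, manip gives the robot as it stands.
- The arm moves only by the tool apply_moves, never from a script. Its argument "deltas" is a list of rows, each an object of numbers: "tx", "ty", "tz": the shift along the world's x, y, z as a fraction of full scale; "wx", "wy", "wz": the turn, a rotation vector about the world's x, y, z as a fraction of full scale. A call has 1 to 10 rows; each row is the pose to reach, as a shift and turn from the pose commanded when the call began, turning the shorter way round; what a row does not reach only later rows make up. Full scale, the value 1, is 0.75 m for a shift and pi rad for a turn. A row lasts 1/10 s, in which the tool goes at most 50 mm and 8.59 degrees, less where a joint would pass 70% of its speed; a pose out of reach is approached as far as the arm can. A call with a number of a shift or a turn outside -1 to 1 is refused whole. A call with a gripper value outside its range is refused whole. "claw" is the opening, from -1 (shut) to 1 (fully open), set as the call begins (left out, the last holds). The fingers move at their own pace and stop on an object; "force" is the grip in N (left out, the last holds). Time passes only in rows, so rows that repeat a pose let the fingers close. It gives the time, the measured TCP pose, the force, the opening and the grip force at its end, in the units of the state.
- telemetry.state(): the state, without advancing time (a new reading comes with each control period).
- vision.capture(name): name is "scene" or "top"; returns a dict with "image" (384x512x3 uint8, blue, green, red), "camera_matrix" (3x3 intrinsics, pixels), "world_from_camera" (4x4, takes a point from camera to world coordinates). Camera axes: x right, y down, z forward; pixel columns grow to the right and rows downward; lengths in m; the calibration is good to about 2 mm. A picture is of the moment at which its call begins. There is no depth.
- finish_job(): hands the job in; it is judged then, once.
The state is a dict: "t": time; "qpos": joint angles; "qd": joint speeds; "tau": joint torques, N m; "tool_pos": TCP position; "eef_rot": TCP orientation; "contact_force": force on the tool from outside, world axes, zero at the start; "moment": the same for the moment, N m; "gripper_width": finger opening in m; "grip_force": force on a finger pad.
Only numpy, scipy, OpenCV 4.12 (cv2) and the standard library are available. Lean on these libraries where they do the work, as an engineer would, in place of code of your own. Each camera call takes 0.05 s, during which the arm holds its last target. There are 200 camera calls.

### The job

The lidded blue pot, the square kitchen timer and the oblong butter dish have each been put back on the wrong mat. Using the empty aluminium egg rack as a stopover for one of them, move each onto the mat of its own outline (round pot on the round mat, square timer on the square mat, oblong butter dish on the oblong mat), centred, with the timer and the dish squared up with their mats. Keep all three upright, and leave the stacked egg cups, the salt shaker and the egg piercer where they are.

Things in the scene. Friction and masses are not known exactly. Their poses are not given: they have to be found in the camera images.
- pot: Small lidded blue ceramic pot, the only round one of the three things to move: cylinder 56 mm in diameter and 50 mm high, on it a lid 58 mm in diameter and 8 mm thick, with a knob 20 mm wide and 17 mm high; 75 mm tall in all. Pot and lid are one rigid piece of about 0.2 kg. Origin: centre of its underside, z up. It starts on the oblong mat.
- timer: Square white kitchen timer: block 54 x 54 mm, 44 mm high, with a grey dial disc (42 mm wide, 4 mm) and a black bar grip (34 x 8 x 12 mm, along its x; it does not turn) on top; 60 mm tall in all, about 0.15 kg. Origin: centre of its underside, z up, x and y square to its sides. It starts on the round mat.
- dish: Oblong butter dish of white ceramic with a light wooden lid: 92 mm long (its x), 46 mm wide (its y), 45 mm high with the lid, and on the lid a wooden grip 30 x 12 x 12 mm along x; 57 mm tall in all. Dish and lid are one rigid piece of about 0.25 kg. Origin: centre of its underside, z up. It starts on the square mat.
- round_mat: Round cork mat, 110 mm in diameter, 6 mm thick, fixed to the shelf: the pot's place. Origin: centre of its underside, z up.
- square_mat: Square pale marble mat, 104 x 104 mm, 6 mm thick, fixed to the shelf: the timer's place. Origin: centre of its underside, z up, x and y square to its sides.
- oblong_mat: Oblong brown wooden mat, 140 mm (its x) by 76 mm (its y), 6 mm thick, fixed to the shelf: the dish's place, dish lengthwise along it. Origin: centre of its underside, z up.
- egg_rack: Empty low aluminium egg rack, 110 x 110 mm, with four dark egg holes of 32 mm; its level top, 20 mm above the shelf, bears anything stood on it; fixed to the shelf. It is the free spot. Origin: centre of its underside, z up.
- egg_cups: Bystander: a stack of three grey melamine egg cups, one rigid loose piece, 48 mm in diameter, 72 mm tall. Origin: centre of its underside.
- shaker: Bystander: a loose glass salt shaker with a steel top, 40 mm in diameter, 63 mm tall. Origin: centre of its underside.
- piercer: Bystander: a loose low black egg piercer, 42 mm in diameter, 29 mm tall. Origin: centre of its underside.

How it is judged:
By the outcome, as a careful person would: the job done as asked, in the order asked, and still so for the second after the job is handed in, with the robot touching nothing.
It also fails if it takes over 102 s, if anything falls off the work surface, if the arm or the gripper's body presses on something with over 40 N, if the wrist force passes 120 N, or if a joint passes its speed limit or range.

## Working session

There is one attempt and no reset: what is moved stays moved. The work goes in short steps, Python scripts to look and compute and a tool call to move; the robot and the scene stay as the last step left them, time stands still between calls to the robot, and variables do not carry over. Pictures are saved under pics/ and viewed, at most 14 in all, crops included, and the job is handed in when it is done.

Besides the shell and the picture viewer there is one more tool, called after "Emit:" as name(argument=value, ...) on one line, values as JSON. apply_moves: Moves the arm, as the interface text tells. Its arguments: {"type":"object","properties":{"deltas":{"type":"array","items":{"type":"object","properties":{"tx":{"type":"number"},"ty":{"type":"number"},"tz":{"type":"number"},"wx":{"type":"number"},"wy":{"type":"number"},"wz":{"type":"number"}}}},"claw":{"type":"number"},"force":{"type":"number"}},"required":["deltas"]}

```bash
mkdir -p pics; ls; python3 - <<'E'
from cell import telemetry, vision, manip
import cv2,numpy as np
s=telemetry.state();print(s['t'],s['tool_pos'],s['eef_rot'],s['gripper_width'],manip.pinch_z)
for n in("scene","top"):
    c=vision.capture(n);cv2.imwrite(f"pics/{n}0.png",c["image"]);print(n,np.round(c["camera_matrix"],1).tolist(),np.round(c["world_from_camera"],3).tolist())
E
```

```text
pics
0.0 [0.23900919 0.60389069 0.23025039] [-5.88291395e-01 -3.08576051e+00  2.90728242e-03] 0.08530100528162214 -0.0187
scene [[468.7, 0.0, 241.6], [0.0, 468.7, 196.9], [0.0, 0.0, 1.0]] [[-0.096, 0.769, -0.633, 1.172], [0.995, 0.079, -0.055, 0.04], [0.008, -0.635, -0.773, 0.798], [0.0, 0.0, 0.0, 1.0]]
top [[375.4, 0.0, 248.4], [0.0, 375.4, 190.3], [0.0, 0.0, 1.0]] [[-0.0, -0.989, 0.147, 0.446], [-1.0, -0.004, -0.026, -0.005], [0.026, -0.147, -0.989, 0.702], [0.0, 0.0, 0.0, 1.0]]
```

View pics/top0.png

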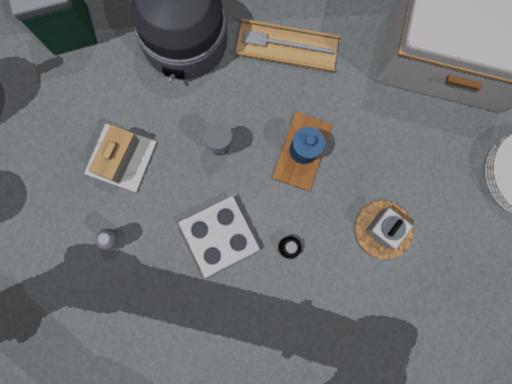

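View pics/scene0.png

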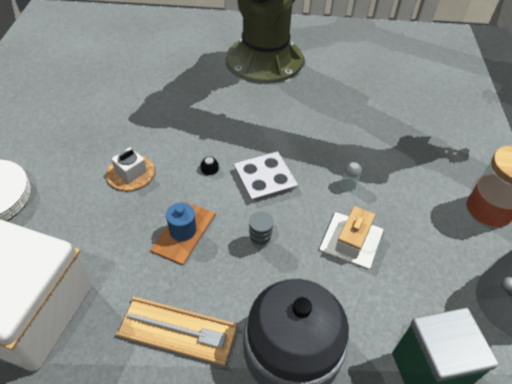

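The top view shows the dish on the square mat at (120,157), the timer on the round mat at (385,230), the pot on the oblong mat at (303,150) and the rack at (219,237). Bystanders are the cups (219,140), the shaker (107,240) and the piercer (290,247). In the scene view they are at: dish (355,235), timer (130,165), pot (182,225), rack (266,176).

```bash
cat > h.py <<'E'
import cv2,numpy as np
from cell import telemetry, vision
def ray(c,uv,z):
    K=c["camera_matrix"];T=c["world_from_camera"]
    uv=np.atleast_2d(np.asarray(uv,float).reshape(-1,2))
    d=np.c_[uv,np.ones(len(uv))]@np.linalg.inv(K).T@T[:3,:3].T
    return (T[:3,3]+d*((z-T[2,3])/d[:,2])[:,None])[:,:2]
def pix(c,P):
    K=c["camera_matrix"];T=np.linalg.inv(c["world_from_camera"])
    p=(np.atleast_2d(P)@T[:3,:3].T+T[:3,3])@K.T
    return p[:,:2]/p[:,2:]
def biggest(m):
    cs,_=cv2.findContours(m,cv2.RETR_EXTERNAL,cv2.CHAIN_APPROX_NONE)
    return max(cs,key=cv2.contourArea) if cs else None
def rect(P):
    (x,y),(w,h),a=cv2.minAreaRect((P*1000).astype(np.float32))
    return np.round([x,y,w,h,a],1)
E
python3 - <<'E'
from h import *
rois={'dish':((72,112,170,202),(310,200,395,275)),'timer':((345,190,425,268),(95,138,165,198)),'pot':((265,105,340,200),(140,195,225,270))}
for i,n in enumerate(("top","scene")):
    im=cv2.imread(f"pics/{n}0.png");hsv=cv2.cvtColor(im,cv2.COLOR_BGR2HSV)
    row=[]
    for k,r in rois.items():
        x0,y0,x1,y1=r[i];row.append(cv2.resize(im[y0:y1,x0:x1],(266,298),interpolation=cv2.INTER_CUBIC))
    g=np.hstack(row);M=g if i==0 else np.vstack([M,g])
    pts={'top':dict(lid=(112,145),lidside=(128,165),marble=(143,150),marble2=(95,175),bg=(180,180),cork=(365,245),timer_top=(380,222),timer_side=(400,240),wood=(290,175),pot=(300,150),rack=(200,245)),
     'scene':dict(lid=(365,225),dishside=(350,246),marble=(330,240),bg=(240,280),cork=(115,180),ttop=(120,155),tside=(135,172),wood=(170,250),pot=(182,230),rack=(265,165))}[n]
    print(n,{a:hsv[v,u].tolist() for a,(u,v) in pts.items()})
cv2.imwrite("pics/m1.png",M)
E
```

```text
top {'lid': [19, 87, 185], 'lidside': [30, 4, 134], 'marble': [30, 3, 146], 'marble2': [130, 4, 185], 'bg': [103, 14, 131], 'cork': [16, 104, 164], 'timer_top': [140, 4, 180], 'timer_side': [130, 4, 187], 'wood': [15, 141, 143], 'pot': [105, 124, 146], 'rack': [130, 4, 185]}
scene {'lid': [18, 110, 214], 'dishside': [23, 28, 110], 'marble': [43, 9, 197], 'bg': [90, 11, 162], 'cork': [16, 127, 133], 'ttop': [95, 27, 105], 'tside': [45, 4, 115], 'wood': [14, 150, 195], 'pot': [104, 141, 65], 'rack': [113, 11, 186]}
```

View pics/m1.png

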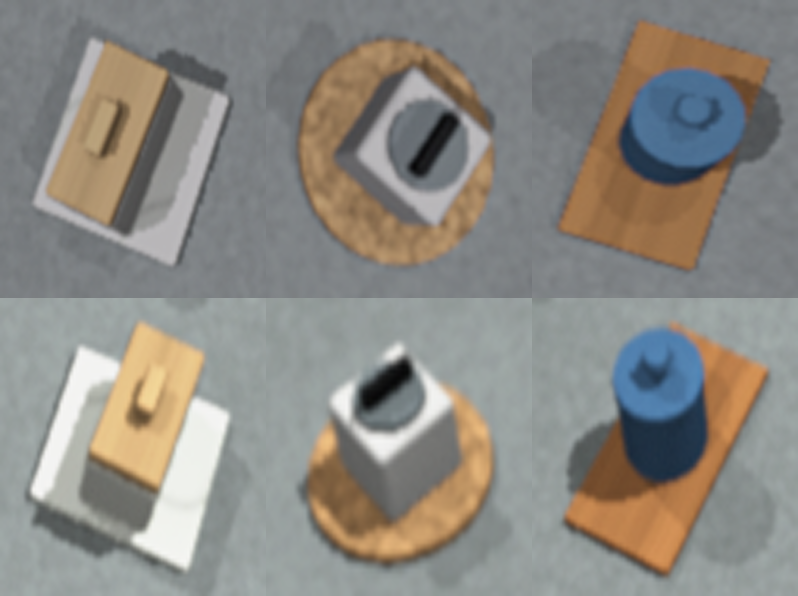

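Montage: all three objects are clear in both views, the mats' outlines are visible, and the lit tops separate well from their sides. Next I measure by masks.

```bash
cat > meas.py <<'E'
from h import *
def load(tag):
    d={}
    for n in("top","scene"):
        c=vision.capture(n);cv2.imwrite(f"pics/{n}_{tag}.png",c["image"]);d[n]=c
    return d
def mask(c,roi,lo,hi):
    h=cv2.cvtColor(c["image"],cv2.COLOR_BGR2HSV);m=cv2.inRange(h,lo,hi);o=np.zeros_like(m)
    x0,y0,x1,y1=roi;o[y0:y1,x0:x1]=m[y0:y1,x0:x1];return o
def W(c,m,z): 
    b=biggest(m); return ray(c,b[:,0,:],z)
def circ(P):
    (x,y),r=cv2.minEnclosingCircle((P*1000).astype(np.float32));return np.round([x,y,2*r],1)
E
python3 - <<'E'
from meas import *
d=load("1")
R={'top':dict(dish=(72,112,170,202),timer=(345,190,425,268),pot=(265,105,340,200),rack=(170,190,265,282)),'scene':dict(dish=(310,200,395,275),timer=(95,138,165,198),pot=(140,195,225,270),rack=(225,145,305,205))}
for n in R:
    c=d[n];r=R[n];print(n)
    print(' oblong',rect(W(c,mask(c,r['pot'],(8,90,60),(22,255,255)),.006)))
    print(' cork  ',circ(W(c,mask(c,r['timer'],(8,70,60),(25,255,255)),.006)),rect(W(c,mask(c,r['timer'],(8,70,60),(25,255,255)),.006)))
    print(' lid   ',rect(W(c,mask(c,r['dish'],(12,60,150),(25,255,255)),.051)))
    v=165 if n=='top' else 195
    print(' timer ',rect(W(c,mask(c,r['timer'],(0,0,v-10),(180,20,255)),.050)))
    print(' marble',rect(W(c,mask(c,r['dish'],(0,0,v),(180,14,255)),.006)))
    print(' rack  ',rect(W(c,mask(c,r['rack'],(0,0,v-5),(180,20,255)),.020)))
    b=biggest(mask(c,r['pot'],(95,80,30),(115,255,255)))
    hs=cv2.cvtColor(c["image"],cv2.COLOR_BGR2HSV)
    print(' pot top',circ(W(c,mask(c,r['pot'],(95,80,105),(115,255,255)),.064)))
print('marble hand',rect(ray(d['top'],[(105.9,123.5),(156.7,141.6),(137.2,192),(84.5,173.9)],.006)))
s=np.array([310,200]);f=np.array([85/266,75/298])
q=np.array([(78,346-298),(230,412-298),(188,571-298),(30,497-298)])*f+s
print('marble hand scene',rect(ray(d['scene'],q,.006)))
for nm,p,z in(('cups',(219,132),.072),('shaker',(106,239),.063),('piercer',(291,247),.029)): print(nm,ray(d['top'],[p],z))
E
```

```text
top
 oblong [ 626.9 -125.8   75.5  139.5   70.7]
 cork   [ 477.  -275.4  110. ] [ 477.2 -275.3  107.3  107.8   87.6]
 lid    [610.6 220.6  43.8  90.4  67.6]
 timer  [ 476.6 -273.6   51.    51.7   51. ]
 marble [611.2 218.8 102.9 102.5  70.7]
 rack   [464.   31.  109.3 108.8  26.8]
 pot top [ 626.3 -127.5   56.9]
scene
 oblong [ 626.2 -126.8   76.8  141.6   70.7]
 cork   [ 475.9 -276.3  111.9] [ 482.4 -273.5   97.1  109.    23.6]
 lid    [609.8 220.2  46.1  92.4  67.2]
 timer  [ 481.3 -266.4   33.3   52.8   51.1]
 marble [623.5 255.1  35.3 106.7  63.3]
 rack   [461.   30.5 111.2 109.8  26.7]
 pot top [ 625.4 -128.1   57.7]
marble hand [610.6 216.3 104.7 103.7  70.8]
marble hand scene [611.4 219.  104.8 105.7  71.3]
cups [[0.64125656 0.0295706 ]]
shaker [[0.45734893 0.21669624]]
piercer [[ 0.44390743 -0.09831208]]
```

Measured, in mm:

| Thing | x, y | Angle |
|---|---|---|
| Oblong mat | 626.6, -126.3 | long axis -19.3° |
| Round mat | 476.5, -275.8 | – |
| Square mat | 611.1, 218.9 | -19.3° |
| Rack | 463, 31 | – |
| Pot | 625.9, -127.8 | – |
| Dish | 610.2, 220.4 | -22.6° |
| Timer | 476.6, -273.6 | -39° |

Order: pot to rack, dish to oblong mat, timer to square mat, pot to round mat.

```bash
cat > go.py <<'E'
# usage: go.py x y z yaw(deg of closing axis) -> fractions of full scale for the move
import sys
from h import *
from scipy.spatial.transform import Rotation as Ro
x,y,z,a=map(float,sys.argv[1:5]);s=telemetry.state()
R=Ro.from_rotvec(s["eef_rot"]);ca,sa=np.cos(np.radians(a)),np.sin(np.radians(a))
best=None
for g in(1,-1):
    yv=g*np.array([ca,sa,0]);zv=np.array([0,0,-1.]);T=Ro.from_matrix(np.c_[np.cross(yv,zv),yv,zv])
    w=(T*R.inv()).as_rotvec()
    if best is None or np.linalg.norm(w)<np.linalg.norm(best): best=w
t=np.array([x,y,z])/1000-s["tool_pos"]
print('t',s["t"],'d',np.round(t/.75,4),'w',np.round(best/np.pi,4),'rows',np.ceil(np.linalg.norm(t)/.05),np.ceil(np.degrees(np.linalg.norm(best))/8.59),'q',np.round(s["qpos"],2))
E
python3 go.py 625.9 -127.8 150 -11.6
```

```text
t 0.2 d [ 0.5158 -0.9759 -0.1075] w [ 2.000e-04 -3.000e-04 -4.445e-01] rows 17.0 10.0 q [-1.18  0.32 -0.07  1.45  0.02  1.37 -0.06]
```

Emit:
apply_moves(deltas=[{"tx": 0.26, "ty": -0.49, "tz": -0.05, "wz": -0.2}, {"tx": 0.26, "ty": -0.49, "tz": -0.05, "wz": -0.2}, {"tx": 0.26, "ty": -0.49, "tz": -0.05, "wz": -0.2}, {"tx": 0.26, "ty": -0.49, "tz": -0.05, "wz": -0.2}, {"tx": 0.26, "ty": -0.49, "tz": -0.05, "wz": -0.2}, {"tx": 0.26, "ty": -0.49, "tz": -0.05, "wz": -0.2}, {"tx": 0.26, "ty": -0.49, "tz": -0.05, "wz": -0.2}, {"tx": 0.26, "ty": -0.49, "tz": -0.05, "wz": -0.2}, {"tx": 0.26, "ty": -0.49, "tz": -0.05, "wz": -0.2}, {"tx": 0.26, "ty": -0.49, "tz": -0.05, "wz": -0.2}], claw=1, force=40)

```text
invalid input
```

```bash
python3 go.py 625.9 -127.8 150 -11.6
```

```text
t 0.2 d [ 0.5158 -0.9759 -0.1075] w [ 2.000e-04 -3.000e-04 -4.445e-01] rows 17.0 10.0 q [-1.18  0.32 -0.07  1.45  0.02  1.37 -0.06]
```

Emit:
apply_moves(deltas=[{"tx": 0.26, "ty": -0.49, "tz": -0.05, "wx": 0, "wy": 0, "wz": -0.2}, {"tx": 0.26, "ty": -0.49, "tz": -0.05, "wx": 0, "wy": 0, "wz": -0.2}, {"tx": 0.26, "ty": -0.49, "tz": -0.05, "wx": 0, "wy": 0, "wz": -0.2}, {"tx": 0.26, "ty": -0.49, "tz": -0.05, "wx": 0, "wy": 0, "wz": -0.2}, {"tx": 0.26, "ty": -0.49, "tz": -0.05, "wx": 0, "wy": 0, "wz": -0.2}, {"tx": 0.26, "ty": -0.49, "tz": -0.05, "wx": 0, "wy": 0, "wz": -0.2}, {"tx": 0.26, "ty": -0.49, "tz": -0.05, "wx": 0, "wy": 0, "wz": -0.2}, {"tx": 0.26, "ty": -0.49, "tz": -0.05, "wx": 0, "wy": 0, "wz": -0.2}, {"tx": 0.26, "ty": -0.49, "tz": -0.05, "wx": 0, "wy": 0, "wz": -0.2}, {"tx": 0.26, "ty": -0.49, "tz": -0.05, "wx": 0, "wy": 0, "wz": -0.2}], claw=1, force=40)

```text
t: 1.2
tool_pos: [0.4357, 0.2332, 0.1937]
eef_rot: [1.522, 2.748, -0.001]
contact_force: [-0.3, 0.9, 0.1]
gripper_width: 0.0856
grip_force: 0.0
```

```bash
python3 go.py 625.9 -127.8 150 -11.6
```

```text
t 1.2 d [ 0.2536 -0.4813 -0.0582] w [ 2.000e-04 -1.000e-04 -2.423e-01] rows 9.0 6.0 q [-0.82  0.01  0.27  1.89 -0.    1.25  0.02]
```

Emit:
apply_moves(deltas=[{"tx": 0.254, "ty": -0.481, "tz": -0.058, "wx": 0, "wy": 0, "wz": -0.242}, {"tx": 0.254, "ty": -0.481, "tz": -0.058, "wx": 0, "wy": 0, "wz": -0.242}, {"tx": 0.254, "ty": -0.481, "tz": -0.058, "wx": 0, "wy": 0, "wz": -0.242}, {"tx": 0.254, "ty": -0.481, "tz": -0.058, "wx": 0, "wy": 0, "wz": -0.242}, {"tx": 0.254, "ty": -0.481, "tz": -0.058, "wx": 0, "wy": 0, "wz": -0.242}, {"tx": 0.254, "ty": -0.481, "tz": -0.058, "wx": 0, "wy": 0, "wz": -0.242}, {"tx": 0.254, "ty": -0.481, "tz": -0.058, "wx": 0, "wy": 0, "wz": -0.242}, {"tx": 0.254, "ty": -0.481, "tz": -0.058, "wx": 0, "wy": 0, "wz": -0.242}, {"tx": 0.254, "ty": -0.481, "tz": -0.058, "wx": 0, "wy": 0, "wz": -0.242}, {"tx": 0.254, "ty": -0.481, "tz": -0.058, "wx": 0, "wy": 0, "wz": -0.242}])

```text
t: 2.2
tool_pos: [0.6248, -0.1249, 0.1494]
eef_rot: [-2.429, -1.992, 0.003]
contact_force: [0.8, 0.4, 0.2]
gripper_width: 0.0854
grip_force: 0.0
```

```bash
python3 go.py 625.9 -127.8 17 -11.6
```

```text
t 2.2 d [ 0.0014 -0.0039 -0.1765] w [ 0.0003 -0.0004 -0.0018] rows 3.0 1.0 q [-0.32  0.38  0.6   1.61 -0.23  1.22  0.13]
```

Emit:
apply_moves(deltas=[{"tx": 0, "ty": 0, "tz": 0, "wx": 0, "wy": 0, "wz": 0}, {"tx": 0, "ty": 0, "tz": 0, "wx": 0, "wy": 0, "wz": 0}, {"tx": 0, "ty": 0, "tz": 0, "wx": 0, "wy": 0, "wz": 0}])

```text
t: 2.5
tool_pos: [0.6248, -0.1213, 0.1507]
eef_rot: [-2.423, -1.999, -0.002]
contact_force: [0.8, -0.6, 0.9]
gripper_width: 0.0853
grip_force: 0.0
```

```bash
python3 go.py 625.9 -127.8 17 -11.6
```

```text
t 2.5 d [ 0.0015 -0.0087 -0.1783] w [-0.0004  0.0002 -0.0035] rows 3.0 1.0 q [-0.32  0.38  0.6   1.61 -0.23  1.22  0.13]
```

Emit:
apply_moves(deltas=[{"tx": 0.0015, "ty": -0.0087, "tz": -0.02, "wx": 0, "wy": 0, "wz": -0.0035}, {"tx": 0.0015, "ty": -0.0087, "tz": -0.05, "wx": 0, "wy": 0, "wz": -0.0035}, {"tx": 0.0015, "ty": -0.0087, "tz": -0.07, "wx": 0, "wy": 0, "wz": -0.0035}, {"tx": 0.0015, "ty": -0.0087, "tz": -0.07, "wx": 0, "wy": 0, "wz": -0.0035}, {"tx": 0.0015, "ty": -0.0087, "tz": -0.07, "wx": 0, "wy": 0, "wz": -0.0035}])

```text
t: 3.0
tool_pos: [0.6256, -0.1303, 0.0975]
eef_rot: [-2.437, -1.982, 0.001]
contact_force: [0.2, -0.6, -0.0]
gripper_width: 0.0855
grip_force: 0.0
```

```bash
python3 go.py 625.9 -127.8 17 -11.6
```

```text
t 3.0 d [ 0.0004  0.0033 -0.1073] w [ 0.     -0.0002  0.001 ] rows 2.0 1.0 q [-0.3   0.44  0.59  1.65 -0.26  1.13  0.15]
```

Emit:
apply_moves(deltas=[{"tx": 0.0004, "ty": 0.004, "tz": -0.03, "wx": 0, "wy": 0, "wz": 0.001}, {"tx": 0.0004, "ty": 0.004, "tz": -0.06, "wx": 0, "wy": 0, "wz": 0.001}, {"tx": 0.0004, "ty": 0.004, "tz": -0.085, "wx": 0, "wy": 0, "wz": 0.001}, {"tx": 0.0004, "ty": 0.004, "tz": -0.1, "wx": 0, "wy": 0, "wz": 0.001}, {"tx": 0.0004, "ty": 0.004, "tz": -0.1065, "wx": 0, "wy": 0, "wz": 0.001}, {"tx": 0.0004, "ty": 0.004, "tz": -0.1065, "wx": 0, "wy": 0, "wz": 0.001}, {"tx": 0.0004, "ty": 0.004, "tz": -0.1065, "wx": 0, "wy": 0, "wz": 0.001}, {"tx": 0.0004, "ty": 0.004, "tz": -0.1065, "wx": 0, "wy": 0, "wz": 0.001}])

```text
t: 3.8
tool_pos: [0.627, -0.1276, 0.0191]
eef_rot: [2.433, 1.985, 0.002]
contact_force: [-0.6, -0.1, 0.5]
gripper_width: 0.0854
grip_force: 0.0
```

```bash
python3 go.py 625.9 -127.8 17 -11.6
```

```text
t 3.8 d [-0.0014 -0.0003 -0.0028] w [ 0.0001  0.0006 -0.    ] rows 1.0 1.0 q [-0.27  0.52  0.55  1.71 -0.32  1.    0.19]
```

Close the gripper.

Emit:
apply_moves(deltas=[{"tx": -0.001, "ty": 0, "tz": 0, "wx": 0, "wy": 0, "wz": 0}, {"tx": -0.001, "ty": 0, "tz": 0, "wx": 0, "wy": 0, "wz": 0}, {"tx": -0.001, "ty": 0, "tz": 0, "wx": 0, "wy": 0, "wz": 0}, {"tx": -0.001, "ty": 0, "tz": 0, "wx": 0, "wy": 0, "wz": 0}, {"tx": -0.001, "ty": 0, "tz": 0, "wx": 0, "wy": 0, "wz": 0}, {"tx": -0.001, "ty": 0, "tz": 0, "wx": 0, "wy": 0, "wz": 0}, {"tx": -0.001, "ty": 0, "tz": 0, "wx": 0, "wy": 0, "wz": 0}, {"tx": -0.001, "ty": 0, "tz": 0, "wx": 0, "wy": 0, "wz": 0}], claw=-1, force=40)

```text
t: 4.6
tool_pos: [0.6257, -0.1275, 0.0188]
eef_rot: [2.434, 1.985, 0.001]
contact_force: [-1.1, -0.2, 5.6]
gripper_width: 0.0559
grip_force: 41.4
```

```bash
python3 go.py 463 31 120 -11.6
```

```text
t 4.6 d [-0.217   0.2113  0.1349] w [-0.      0.0003  0.    ] rows 5.0 1.0 q [-0.27  0.52  0.55  1.71 -0.32  1.    0.19]
```

Emit:
apply_moves(deltas=[{"tx": 0, "ty": 0, "tz": 0.03, "wx": 0, "wy": 0, "wz": 0}, {"tx": 0, "ty": 0, "tz": 0.08, "wx": 0, "wy": 0, "wz": 0}, {"tx": -0.03, "ty": 0.03, "tz": 0.13, "wx": 0, "wy": 0, "wz": 0}, {"tx": -0.07, "ty": 0.068, "tz": 0.135, "wx": 0, "wy": 0, "wz": 0}, {"tx": -0.11, "ty": 0.107, "tz": 0.135, "wx": 0, "wy": 0, "wz": 0}, {"tx": -0.15, "ty": 0.146, "tz": 0.135, "wx": 0, "wy": 0, "wz": 0}, {"tx": -0.185, "ty": 0.18, "tz": 0.135, "wx": 0, "wy": 0, "wz": 0}, {"tx": -0.207, "ty": 0.201, "tz": 0.13, "wx": 0, "wy": 0, "wz": 0}, {"tx": -0.217, "ty": 0.211, "tz": 0.12, "wx": 0, "wy": 0, "wz": 0}, {"tx": -0.217, "ty": 0.211, "tz": 0.1, "wx": 0, "wy": 0, "wz": 0}])

```text
t: 5.6
tool_pos: [0.4623, 0.0323, 0.0929]
eef_rot: [-2.432, -1.988, -0.003]
contact_force: [0.4, -0.9, -3.2]
gripper_width: 0.0564
grip_force: 43.6
```

Emit:
apply_moves(deltas=[{"tx": 0, "ty": 0, "tz": -0.01, "wx": 0, "wy": 0, "wz": 0}, {"tx": 0, "ty": 0, "tz": -0.02, "wx": 0, "wy": 0, "wz": 0}, {"tx": 0, "ty": 0, "tz": -0.03, "wx": 0, "wy": 0, "wz": 0}, {"tx": 0, "ty": 0, "tz": -0.035, "wx": 0, "wy": 0, "wz": 0}, {"tx": 0, "ty": 0, "tz": -0.035, "wx": 0, "wy": 0, "wz": 0}, {"tx": 0, "ty": 0, "tz": -0.035, "wx": 0, "wy": 0, "wz": 0}])

```text
t: 6.2
tool_pos: [0.4629, 0.0307, 0.0669]
eef_rot: [2.435, 1.985, 0.0]
contact_force: [-0.1, 0.1, -2.5]
gripper_width: 0.0555
grip_force: 43.6
```

```bash
python3 go.py 463 31 33 -11.6; python3 - <<'E'
from meas import *
c=vision.capture("scene");cv2.imwrite("pics/s2.png",cv2.resize(c["image"][40:300,80:430],None,fx=2,fy=2))
E
```

```text
t 6.2 d [ 0.0001  0.0004 -0.0451] w [0.0001 0.0001 0.0001] rows 1.0 1.0 q [-0.63  0.08  0.53  2.1  -0.05  0.97 -0.28]
```

View pics/s2.png

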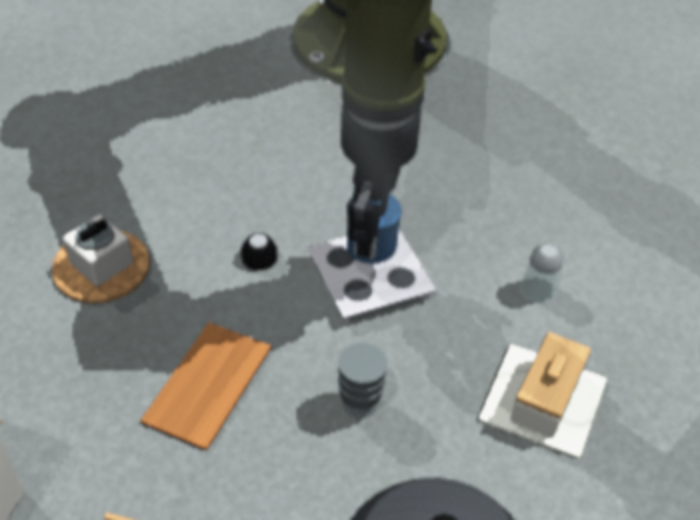

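The pot hangs upright over the rack, and the oblong mat at about (205,385) in the crop is free. Lowering it now.

Emit:
apply_moves(deltas=[{"tx": 0, "ty": 0.0004, "tz": -0.012, "wx": 0, "wy": 0, "wz": 0}, {"tx": 0, "ty": 0.0004, "tz": -0.024, "wx": 0, "wy": 0, "wz": 0}, {"tx": 0, "ty": 0.0004, "tz": -0.034, "wx": 0, "wy": 0, "wz": 0}, {"tx": 0, "ty": 0.0004, "tz": -0.04, "wx": 0, "wy": 0, "wz": 0}, {"tx": 0, "ty": 0.0004, "tz": -0.043, "wx": 0, "wy": 0, "wz": 0}, {"tx": 0, "ty": 0.0004, "tz": -0.0448, "wx": 0, "wy": 0, "wz": 0}, {"tx": 0, "ty": 0.0004, "tz": -0.0448, "wx": 0, "wy": 0, "wz": 0}, {"tx": 0, "ty": 0.0004, "tz": -0.0448, "wx": 0, "wy": 0, "wz": 0}])

```text
t: 7.05
tool_pos: [0.4629, 0.0312, 0.0333]
eef_rot: [2.434, 1.985, 0.001]
contact_force: [-0.2, 0.9, -3.1]
gripper_width: 0.0562
grip_force: 43.6
```

Emit:
apply_moves(deltas=[{"tx": 0, "ty": 0, "tz": -0.001, "wx": 0, "wy": 0, "wz": 0}, {"tx": 0, "ty": 0, "tz": -0.002, "wx": 0, "wy": 0, "wz": 0}, {"tx": 0, "ty": 0, "tz": -0.002, "wx": 0, "wy": 0, "wz": 0}])

```text
t: 7.35
tool_pos: [0.463, 0.0313, 0.0328]
eef_rot: [-2.434, -1.985, -0.001]
contact_force: [-4.0, -0.6, 8.0]
gripper_width: 0.0559
grip_force: 43.1
```

Contact made (+8 N). Release gently and go up.

Emit:
apply_moves(deltas=[{"tx": 0, "ty": 0, "tz": 0.0005, "wx": 0, "wy": 0, "wz": 0}, {"tx": 0, "ty": 0, "tz": 0.0005, "wx": 0, "wy": 0, "wz": 0}, {"tx": 0, "ty": 0, "tz": 0.0005, "wx": 0, "wy": 0, "wz": 0}, {"tx": 0, "ty": 0, "tz": 0.0005, "wx": 0, "wy": 0, "wz": 0}, {"tx": 0, "ty": 0, "tz": 0.0005, "wx": 0, "wy": 0, "wz": 0}, {"tx": 0, "ty": 0, "tz": 0.0005, "wx": 0, "wy": 0, "wz": 0}, {"tx": 0, "ty": 0, "tz": 0.02, "wx": 0, "wy": 0, "wz": 0}, {"tx": 0, "ty": 0, "tz": 0.06, "wx": 0, "wy": 0, "wz": 0}, {"tx": 0, "ty": 0, "tz": 0.11, "wx": 0, "wy": 0, "wz": 0}, {"tx": 0, "ty": 0, "tz": 0.14, "wx": 0, "wy": 0, "wz": 0}], claw=1)

```text
t: 8.35
tool_pos: [0.4636, 0.0312, 0.1391]
eef_rot: [2.434, 1.985, 0.004]
contact_force: [0.9, -0.1, 0.5]
gripper_width: 0.0855
grip_force: 0.0
```

```bash
python3 go.py 610.2 220.4 120 67.4
```

```text
t 8.35 d [ 0.1954  0.2523 -0.0254] w [-0.0008  0.0006  0.439 ] rows 5.0 10.0 q [-0.65 -0.02  0.52  2.03  0.01  1.13 -0.33]
```

Emit:
apply_moves(deltas=[{"tx": 0.02, "ty": 0.025, "tz": 0, "wx": 0, "wy": 0, "wz": 0.04}, {"tx": 0.045, "ty": 0.055, "tz": 0, "wx": 0, "wy": 0, "wz": 0.085}, {"tx": 0.07, "ty": 0.09, "tz": 0, "wx": 0, "wy": 0, "wz": 0.13}, {"tx": 0.095, "ty": 0.125, "tz": 0, "wx": 0, "wy": 0, "wz": 0.175}, {"tx": 0.12, "ty": 0.155, "tz": 0, "wx": 0, "wy": 0, "wz": 0.22}, {"tx": 0.14, "ty": 0.18, "tz": 0, "wx": 0, "wy": 0, "wz": 0.265}, {"tx": 0.16, "ty": 0.207, "tz": 0, "wx": 0, "wy": 0, "wz": 0.31}, {"tx": 0.178, "ty": 0.23, "tz": 0, "wx": 0, "wy": 0, "wz": 0.355}, {"tx": 0.19, "ty": 0.245, "tz": 0, "wx": 0, "wy": 0, "wz": 0.4}, {"tx": 0.195, "ty": 0.2523, "tz": -0.01, "wx": 0, "wy": 0, "wz": 0.43}])

```text
t: 9.35
tool_pos: [0.6101, 0.2223, 0.1295]
eef_rot: [0.648, 3.072, 0.002]
contact_force: [0.8, -0.4, 0.0]
gripper_width: 0.0853
grip_force: 0.0
```

Emit:
apply_moves(deltas=[{"tx": 0, "ty": 0, "tz": -0.01, "wx": 0, "wy": 0, "wz": 0.009}, {"tx": 0, "ty": 0, "tz": -0.03, "wx": 0, "wy": 0, "wz": 0.009}, {"tx": 0, "ty": 0, "tz": -0.04, "wx": 0, "wy": 0, "wz": 0.009}, {"tx": 0, "ty": 0, "tz": -0.04, "wx": 0, "wy": 0, "wz": 0.009}, {"tx": 0, "ty": 0, "tz": -0.04, "wx": 0, "wy": 0, "wz": 0.009}])

```text
t: 9.85
tool_pos: [0.6087, 0.22, 0.0989]
eef_rot: [-0.617, -3.08, 0.001]
contact_force: [-0.0, 0.1, 0.4]
gripper_width: 0.0853
grip_force: 0.0
```

```bash
python3 go.py 610.2 220.4 17 67.4
```

```text
t 9.85 d [ 0.002   0.0006 -0.1093] w [ 0.0001 -0.0001  0.0002] rows 2.0 1.0 q [-0.63  0.41  0.3   1.62 -0.13  1.13  0.89]
```

Emit:
apply_moves(deltas=[{"tx": 0.0012, "ty": 0.0005, "tz": -0.03, "wx": 0, "wy": 0, "wz": 0}, {"tx": 0.0012, "ty": 0.0005, "tz": -0.06, "wx": 0, "wy": 0, "wz": 0}, {"tx": 0.0012, "ty": 0.0005, "tz": -0.085, "wx": 0, "wy": 0, "wz": 0}, {"tx": 0.0012, "ty": 0.0005, "tz": -0.1, "wx": 0, "wy": 0, "wz": 0}, {"tx": 0.0012, "ty": 0.0005, "tz": -0.108, "wx": 0, "wy": 0, "wz": 0}, {"tx": 0.0012, "ty": 0.0005, "tz": -0.108, "wx": 0, "wy": 0, "wz": 0}, {"tx": 0.0012, "ty": 0.0005, "tz": -0.108, "wx": 0, "wy": 0, "wz": 0}, {"tx": 0.0012, "ty": 0.0005, "tz": -0.108, "wx": 0, "wy": 0, "wz": 0}, {"tx": 0.0012, "ty": 0.0005, "tz": -0.108, "wx": 0, "wy": 0, "wz": 0}])

```text
t: 10.75
tool_pos: [0.6104, 0.221, 0.0191]
eef_rot: [0.615, 3.08, 0.002]
contact_force: [0.6, -0.3, -0.2]
gripper_width: 0.0854
grip_force: 0.0
```

```bash
python3 go.py 610.2 220.4 17 67.4
```

```text
t 10.75 d [-0.0002 -0.0008 -0.0027] w [-0.0002  0.0005 -0.0001] rows 1.0 1.0 q [-0.61  0.5   0.29  1.67 -0.16  0.99  0.91]
```

Emit:
apply_moves(deltas=[{"tx": 0, "ty": -0.0005, "tz": -0.001, "wx": 0, "wy": 0, "wz": 0}, {"tx": 0, "ty": -0.0005, "tz": -0.001, "wx": 0, "wy": 0, "wz": 0}, {"tx": 0, "ty": -0.0005, "tz": -0.001, "wx": 0, "wy": 0, "wz": 0}, {"tx": 0, "ty": -0.0005, "tz": -0.001, "wx": 0, "wy": 0, "wz": 0}, {"tx": 0, "ty": -0.0005, "tz": -0.001, "wx": 0, "wy": 0, "wz": 0}, {"tx": 0, "ty": -0.0005, "tz": -0.001, "wx": 0, "wy": 0, "wz": 0}, {"tx": 0, "ty": -0.0005, "tz": -0.001, "wx": 0, "wy": 0, "wz": 0}, {"tx": 0, "ty": -0.0005, "tz": -0.001, "wx": 0, "wy": 0, "wz": 0}, {"tx": 0, "ty": -0.0005, "tz": -0.001, "wx": 0, "wy": 0, "wz": 0}], claw=-1, force=40)

```text
t: 11.65
tool_pos: [0.61, 0.2206, 0.0176]
eef_rot: [0.615, 3.08, 0.001]
contact_force: [0.1, 0.3, 2.0]
gripper_width: 0.0456
grip_force: 43.3
```

```bash
python3 go.py 626.6 -126.3 17 70.7
```

```text
t 11.65 d [ 0.0221 -0.4625 -0.0008] w [-0.0001  0.0002  0.0182] rows 7.0 1.0 q [-0.61  0.5   0.29  1.68 -0.16  0.99  0.91]
```

Emit:
apply_moves(deltas=[{"tx": 0, "ty": 0, "tz": 0.03, "wx": 0, "wy": 0, "wz": 0}, {"tx": 0, "ty": 0, "tz": 0.08, "wx": 0, "wy": 0, "wz": 0}, {"tx": 0, "ty": 0, "tz": 0.13, "wx": 0, "wy": 0, "wz": 0.01}, {"tx": 0.003, "ty": -0.04, "tz": 0.165, "wx": 0, "wy": 0, "wz": 0.018}, {"tx": 0.006, "ty": -0.09, "tz": 0.177, "wx": 0, "wy": 0, "wz": 0.018}, {"tx": 0.009, "ty": -0.145, "tz": 0.177, "wx": 0, "wy": 0, "wz": 0.018}, {"tx": 0.012, "ty": -0.2, "tz": 0.177, "wx": 0, "wy": 0, "wz": 0.018}, {"tx": 0.014, "ty": -0.255, "tz": 0.177, "wx": 0, "wy": 0, "wz": 0.018}, {"tx": 0.016, "ty": -0.31, "tz": 0.177, "wx": 0, "wy": 0, "wz": 0.018}, {"tx": 0.018, "ty": -0.36, "tz": 0.177, "wx": 0, "wy": 0, "wz": 0.018}])

```text
t: 12.65
tool_pos: [0.6218, -0.0521, 0.1489]
eef_rot: [-0.529, -3.094, 0.002]
contact_force: [0.7, -0.1, -3.8]
gripper_width: 0.0453
grip_force: 43.0
```

Emit:
apply_moves(deltas=[{"tx": 0.002, "ty": -0.04, "tz": 0, "wx": 0, "wy": 0, "wz": 0}, {"tx": 0.003, "ty": -0.07, "tz": 0, "wx": 0, "wy": 0, "wz": 0}, {"tx": 0.004, "ty": -0.09, "tz": -0.01, "wx": 0, "wy": 0, "wz": 0}, {"tx": 0.004, "ty": -0.1, "tz": -0.03, "wx": 0, "wy": 0, "wz": 0}, {"tx": 0.004, "ty": -0.1025, "tz": -0.06, "wx": 0, "wy": 0, "wz": 0}, {"tx": 0.004, "ty": -0.1025, "tz": -0.09, "wx": 0, "wy": 0, "wz": 0}, {"tx": 0.004, "ty": -0.1025, "tz": -0.11, "wx": 0, "wy": 0, "wz": 0}, {"tx": 0.004, "ty": -0.1025, "tz": -0.12, "wx": 0, "wy": 0, "wz": 0}, {"tx": 0.004, "ty": -0.1025, "tz": -0.12, "wx": 0, "wy": 0, "wz": 0}, {"tx": 0.004, "ty": -0.1025, "tz": -0.12, "wx": 0, "wy": 0, "wz": 0}])

```text
t: 13.65
tool_pos: [0.6269, -0.1262, 0.0607]
eef_rot: [0.527, 3.096, 0.0]
contact_force: [1.0, 0.0, -3.1]
gripper_width: 0.0453
grip_force: 42.9
```

```bash
python3 go.py 626.6 -126.3 17.6 70.7; python3 - <<'E'
from meas import *
c=vision.capture("scene");cv2.imwrite("pics/s3.png",cv2.resize(c["image"][40:300,80:430],None,fx=2,fy=2))
d=c
r=(120,160,245,290)
m=mask(c,r,(12,60,150),(25,255,255));
c=vision.capture("top");cv2.imwrite("pics/t3.png",c["image"])
E
```

```text
t 13.65 d [-0.0003 -0.0001 -0.0574] w [0.     0.0003 0.    ] rows 1.0 1.0 q [-0.18  0.45  0.43  1.68 -0.21  1.06  1.55]
```

View pics/s3.png

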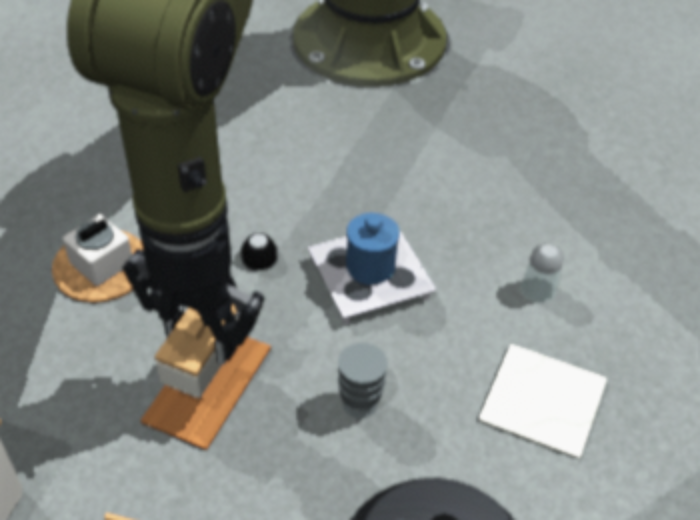

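The dish is level over the oblong mat, the pot stands on the rack at (372,245), and the square mat at (545,400) is clear. Lowering the dish.

Emit:
apply_moves(deltas=[{"tx": 0, "ty": 0, "tz": -0.02, "wx": 0, "wy": 0, "wz": 0}, {"tx": 0, "ty": 0, "tz": -0.036, "wx": 0, "wy": 0, "wz": 0}, {"tx": 0, "ty": 0, "tz": -0.047, "wx": 0, "wy": 0, "wz": 0}, {"tx": 0, "ty": 0, "tz": -0.053, "wx": 0, "wy": 0, "wz": 0}, {"tx": 0, "ty": 0, "tz": -0.056, "wx": 0, "wy": 0, "wz": 0}, {"tx": 0, "ty": 0, "tz": -0.057, "wx": 0, "wy": 0, "wz": 0}, {"tx": 0, "ty": 0, "tz": -0.058, "wx": 0, "wy": 0, "wz": 0}, {"tx": 0, "ty": 0, "tz": -0.058, "wx": 0, "wy": 0, "wz": 0}, {"tx": 0, "ty": 0, "tz": -0.058, "wx": 0, "wy": 0, "wz": 0}])

```text
t: 14.65
tool_pos: [0.6265, -0.1266, 0.0176]
eef_rot: [0.528, 3.096, 0.0]
contact_force: [-4.0, 1.2, 6.5]
gripper_width: 0.0452
grip_force: 43.8
```

Emit:
apply_moves(deltas=[{"tx": 0, "ty": 0, "tz": 0.0005, "wx": 0, "wy": 0, "wz": 0}, {"tx": 0, "ty": 0, "tz": 0.0005, "wx": 0, "wy": 0, "wz": 0}, {"tx": 0, "ty": 0, "tz": 0.0005, "wx": 0, "wy": 0, "wz": 0}, {"tx": 0, "ty": 0, "tz": 0.0005, "wx": 0, "wy": 0, "wz": 0}, {"tx": 0, "ty": 0, "tz": 0.0005, "wx": 0, "wy": 0, "wz": 0}, {"tx": 0, "ty": 0, "tz": 0.0005, "wx": 0, "wy": 0, "wz": 0}, {"tx": 0, "ty": 0, "tz": 0.02, "wx": 0, "wy": 0, "wz": 0}, {"tx": 0, "ty": 0, "tz": 0.06, "wx": 0, "wy": 0, "wz": 0}, {"tx": 0, "ty": 0, "tz": 0.11, "wx": 0, "wy": 0, "wz": 0}, {"tx": 0, "ty": 0, "tz": 0.15, "wx": 0, "wy": 0, "wz": 0}], claw=1)

```text
t: 15.65
tool_pos: [0.6269, -0.1269, 0.1323]
eef_rot: [0.528, 3.094, 0.0]
contact_force: [0.2, 0.8, 0.2]
gripper_width: 0.0859
grip_force: 0.0
```

Emit:
apply_moves(deltas=[{"tx": -0.01, "ty": -0.01, "tz": 0.005, "wx": 0, "wy": 0, "wz": -0.045}, {"tx": -0.03, "ty": -0.03, "tz": 0.005, "wx": 0, "wy": 0, "wz": -0.09}, {"tx": -0.05, "ty": -0.05, "tz": 0.005, "wx": 0, "wy": 0, "wz": -0.135}, {"tx": -0.07, "ty": -0.07, "tz": 0.005, "wx": 0, "wy": 0, "wz": -0.18}, {"tx": -0.1, "ty": -0.1, "tz": 0.005, "wx": 0, "wy": 0, "wz": -0.225}, {"tx": -0.13, "ty": -0.13, "tz": 0.005, "wx": 0, "wy": 0, "wz": -0.27}, {"tx": -0.16, "ty": -0.16, "tz": 0.005, "wx": 0, "wy": 0, "wz": -0.315}, {"tx": -0.18, "ty": -0.18, "tz": 0.005, "wx": 0, "wy": 0, "wz": -0.36}, {"tx": -0.195, "ty": -0.19, "tz": 0.005, "wx": 0, "wy": 0, "wz": -0.405}, {"tx": -0.2, "ty": -0.196, "tz": 0.005, "wx": 0, "wy": 0, "wz": -0.45}])

```text
t: 16.65
tool_pos: [0.4749, -0.275, 0.1341]
eef_rot: [2.421, 2.001, 0.002]
contact_force: [0.6, -0.3, -0.5]
gripper_width: 0.0855
grip_force: 0.0
```

Emit:
apply_moves(deltas=[{"tx": 0, "ty": 0, "tz": 0, "wx": 0, "wy": 0, "wz": -0.045}, {"tx": 0, "ty": 0, "tz": 0, "wx": 0, "wy": 0, "wz": -0.09}, {"tx": 0, "ty": 0, "tz": -0.02, "wx": 0, "wy": 0, "wz": -0.13}, {"tx": 0, "ty": 0, "tz": -0.05, "wx": 0, "wy": 0, "wz": -0.155}, {"tx": 0, "ty": 0, "tz": -0.06, "wx": 0, "wy": 0, "wz": -0.1594}, {"tx": 0, "ty": 0, "tz": -0.06, "wx": 0, "wy": 0, "wz": -0.1594}, {"tx": 0, "ty": 0, "tz": -0.06, "wx": 0, "wy": 0, "wz": -0.1594}])

```text
t: 17.35
tool_pos: [0.4767, -0.2738, 0.0888]
eef_rot: [2.834, 1.353, 0.001]
contact_force: [-0.5, -0.3, 0.6]
gripper_width: 0.0853
grip_force: 0.0
```

```bash
python3 go.py 476.6 -273.6 17 -39; python3 - <<'E'
from meas import *
d=load("4")
for n,r in(('top',(265,105,345,200)),('scene',(135,180,225,270))):
    c=d[n]
    print(rect(W(c,mask(c,r,(15,60,150) if n=='top' else (16,60,150),(25,125,255)),.051)))
c=d['top'];t=c["image"][100:300,240:440];s=d['scene']["image"][130:280,80:230]
cv2.imwrite("pics/m4.png",np.hstack([cv2.resize(t,(400,400)),cv2.resize(s,(400,400))]))
E
```

```text
t 17.35 d [-0.0001  0.0003 -0.0958] w [ 0.0001  0.0003 -0.0002] rows 2.0 1.0 q [-0.25  0.29  0.83  1.89 -0.25  1.06  0.  ]
[ 628.4 -126.6   44.    91.    70.6]
[ 626.5 -126.8   47.8   92.3   70.4]
```

View pics/m4.png

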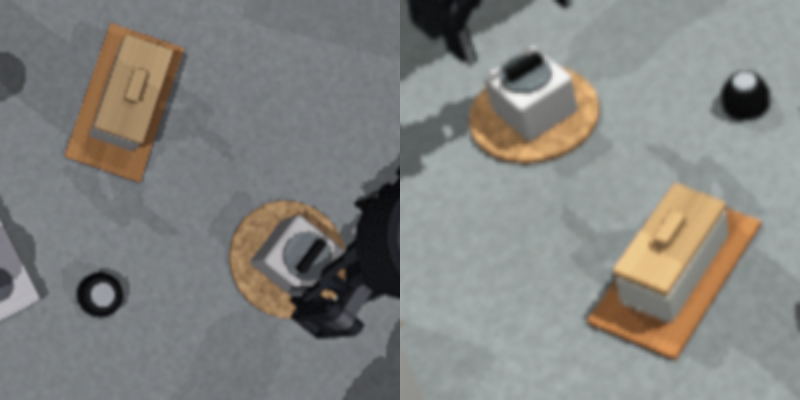

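The dish sits squarely on the oblong mat (within about 1 mm, 0.2°). The timer on the round mat is undisturbed under the gripper, so I descend.

Emit:
apply_moves(deltas=[{"tx": 0, "ty": 0, "tz": -0.03, "wx": 0, "wy": 0, "wz": 0}, {"tx": 0, "ty": 0, "tz": -0.055, "wx": 0, "wy": 0, "wz": 0}, {"tx": 0, "ty": 0, "tz": -0.075, "wx": 0, "wy": 0, "wz": 0}, {"tx": 0, "ty": 0, "tz": -0.088, "wx": 0, "wy": 0, "wz": 0}, {"tx": 0, "ty": 0, "tz": -0.094, "wx": 0, "wy": 0, "wz": 0}, {"tx": 0, "ty": 0, "tz": -0.095, "wx": 0, "wy": 0, "wz": 0}, {"tx": 0, "ty": 0, "tz": -0.095, "wx": 0, "wy": 0, "wz": 0}, {"tx": 0, "ty": 0, "tz": -0.095, "wx": 0, "wy": 0, "wz": 0}, {"tx": 0, "ty": 0, "tz": -0.095, "wx": 0, "wy": 0, "wz": 0}])

```text
t: 18.35
tool_pos: [0.4767, -0.2736, 0.0172]
eef_rot: [2.835, 1.352, 0.001]
contact_force: [-0.3, 0.2, -0.7]
gripper_width: 0.0854
grip_force: 0.0
```

Emit:
apply_moves(deltas=[{"tx": 0, "ty": 0, "tz": 0, "wx": 0, "wy": 0, "wz": 0}, {"tx": 0, "ty": 0, "tz": 0, "wx": 0, "wy": 0, "wz": 0}, {"tx": 0, "ty": 0, "tz": 0, "wx": 0, "wy": 0, "wz": 0}, {"tx": 0, "ty": 0, "tz": 0, "wx": 0, "wy": 0, "wz": 0}, {"tx": 0, "ty": 0, "tz": 0, "wx": 0, "wy": 0, "wz": 0}, {"tx": 0, "ty": 0, "tz": 0, "wx": 0, "wy": 0, "wz": 0}, {"tx": 0, "ty": 0, "tz": 0, "wx": 0, "wy": 0, "wz": 0}, {"tx": 0, "ty": 0, "tz": 0, "wx": 0, "wy": 0, "wz": 0}], claw=-1, force=40)

```text
t: 19.15
tool_pos: [0.4766, -0.2736, 0.017]
eef_rot: [2.835, 1.352, 0.001]
contact_force: [-0.2, -0.1, 5.1]
gripper_width: 0.0532
grip_force: 43.5
```

```bash
python3 go.py 611.1 218.9 150 -19.3
```

```text
t 19.15 d [0.1793 0.6567 0.1774] w [0.     0.0002 0.1096] rows 11.0 3.0 q [-0.19  0.4   0.77  1.94 -0.35  0.93  0.08]
```

Emit:
apply_moves(deltas=[{"tx": 0, "ty": 0, "tz": 0.03, "wx": 0, "wy": 0, "wz": 0}, {"tx": 0, "ty": 0, "tz": 0.08, "wx": 0, "wy": 0, "wz": 0}, {"tx": 0, "ty": 0, "tz": 0.13, "wx": 0, "wy": 0, "wz": 0}, {"tx": 0.01, "ty": 0.035, "tz": 0.165, "wx": 0, "wy": 0, "wz": 0.01}, {"tx": 0.023, "ty": 0.085, "tz": 0.177, "wx": 0, "wy": 0, "wz": 0.03}, {"tx": 0.038, "ty": 0.14, "tz": 0.177, "wx": 0, "wy": 0, "wz": 0.05}, {"tx": 0.054, "ty": 0.2, "tz": 0.177, "wx": 0, "wy": 0, "wz": 0.07}, {"tx": 0.071, "ty": 0.26, "tz": 0.177, "wx": 0, "wy": 0, "wz": 0.09}, {"tx": 0.087, "ty": 0.32, "tz": 0.177, "wx": 0, "wy": 0, "wz": 0.11}, {"tx": 0.104, "ty": 0.38, "tz": 0.177, "wx": 0, "wy": 0, "wz": 0.11}])

```text
t: 20.15
tool_pos: [0.5536, 0.0134, 0.1485]
eef_rot: [-2.559, -1.82, 0.002]
contact_force: [1.7, -0.9, -1.1]
gripper_width: 0.0533
grip_force: 43.0
```

Emit:
apply_moves(deltas=[{"tx": 0.016, "ty": 0.06, "tz": 0, "wx": 0, "wy": 0, "wz": 0}, {"tx": 0.033, "ty": 0.12, "tz": 0, "wx": 0, "wy": 0, "wz": 0}, {"tx": 0.049, "ty": 0.18, "tz": 0, "wx": 0, "wy": 0, "wz": 0}, {"tx": 0.063, "ty": 0.23, "tz": 0, "wx": 0, "wy": 0, "wz": 0}, {"tx": 0.072, "ty": 0.263, "tz": -0.01, "wx": 0, "wy": 0, "wz": 0}, {"tx": 0.0753, "ty": 0.2767, "tz": -0.03, "wx": 0, "wy": 0, "wz": 0}, {"tx": 0.0753, "ty": 0.2767, "tz": -0.06, "wx": 0, "wy": 0, "wz": 0}, {"tx": 0.0753, "ty": 0.2767, "tz": -0.09, "wx": 0, "wy": 0, "wz": 0}, {"tx": 0.0753, "ty": 0.2767, "tz": -0.11, "wx": 0, "wy": 0, "wz": 0}, {"tx": 0.0753, "ty": 0.2767, "tz": -0.12, "wx": 0, "wy": 0, "wz": 0}])

```text
t: 21.15
tool_pos: [0.6091, 0.2171, 0.0566]
eef_rot: [-2.563, -1.817, 0.007]
contact_force: [0.2, -0.9, -1.6]
gripper_width: 0.0535
grip_force: 42.9
```

Emit:
apply_moves(deltas=[{"tx": 0, "ty": 0, "tz": -0.01, "wx": 0, "wy": 0, "wz": 0}, {"tx": 0, "ty": 0, "tz": -0.015, "wx": 0, "wy": 0, "wz": 0}, {"tx": 0, "ty": 0, "tz": -0.02, "wx": 0, "wy": 0, "wz": 0}, {"tx": 0, "ty": 0, "tz": -0.02, "wx": 0, "wy": 0, "wz": 0}, {"tx": 0, "ty": 0, "tz": -0.02, "wx": 0, "wy": 0, "wz": 0}])

```text
t: 21.65
tool_pos: [0.6111, 0.2193, 0.0449]
eef_rot: [2.561, 1.819, 0.001]
contact_force: [0.3, 0.5, -0.8]
gripper_width: 0.0536
grip_force: 42.9
```

```bash
python3 go.py 611.1 218.9 17 -19.3; python3 - <<'E'
from meas import *
d=load("5");R={'top':(72,105,175,202),'scene':(300,190,405,280)}
# empty-ish square mat outline remeasured from both views (mat was bare in *_4)
for n in R:
    c=dict(d[n]);c["image"]=cv2.imread(f"pics/{n}_4.png")
    print('mat',n,rect(W(c,mask(c,R[n],(0,0,165 if n=='top' else 185),(180,14,255)),.006)))
    x0,y0,x1,y1=R[n];g=cv2.resize(d[n]["image"][y0:y1,x0:x1],(400,400),interpolation=cv2.INTER_CUBIC)
    M=g if n=='top' else np.hstack([M,g])
cv2.imwrite("pics/m5.png",M)
E
```

```text
t 21.65 d [ 0.     -0.0005 -0.0372] w [-0.0001  0.0003 -0.0004] rows 1.0 1.0 q [-0.77  0.5   0.5   1.66 -0.27  1.04 -0.53]
mat top [611.2 218.7 102.9 102.5  70.6]
mat scene [609.1 218.2 105.7 107.1  70.2]
```

View pics/m5.png

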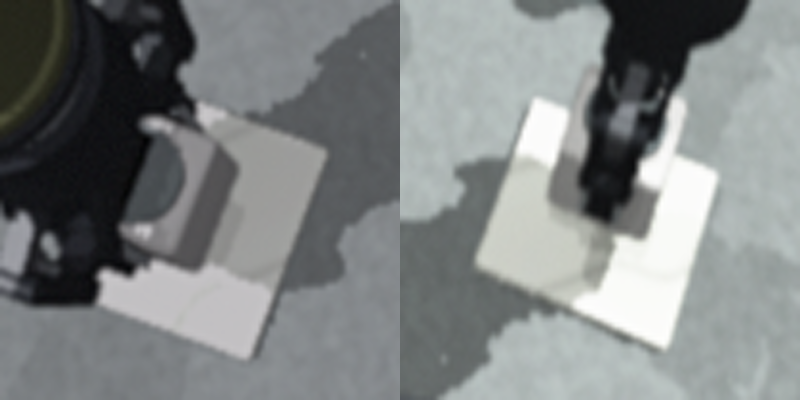

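The timer hangs upright, square with the marble mat, which measures about (610.7, 218.6) mm and 70.5°. Lowering it.

Emit:
apply_moves(deltas=[{"tx": 0, "ty": -0.0005, "tz": -0.012, "wx": 0, "wy": 0, "wz": -0.0004}, {"tx": 0, "ty": -0.0005, "tz": -0.023, "wx": 0, "wy": 0, "wz": -0.0004}, {"tx": 0, "ty": -0.0005, "tz": -0.03, "wx": 0, "wy": 0, "wz": -0.0004}, {"tx": 0, "ty": -0.0005, "tz": -0.034, "wx": 0, "wy": 0, "wz": -0.0004}, {"tx": 0, "ty": -0.0005, "tz": -0.036, "wx": 0, "wy": 0, "wz": -0.0004}, {"tx": 0, "ty": -0.0005, "tz": -0.0375, "wx": 0, "wy": 0, "wz": -0.0004}, {"tx": 0, "ty": -0.0005, "tz": -0.0375, "wx": 0, "wy": 0, "wz": -0.0004}, {"tx": 0, "ty": -0.0005, "tz": -0.0375, "wx": 0, "wy": 0, "wz": -0.0004}])

```text
t: 22.55
tool_pos: [0.6109, 0.2187, 0.017]
eef_rot: [-2.562, -1.817, -0.001]
contact_force: [-3.7, -1.4, 5.1]
gripper_width: 0.0536
grip_force: 43.6
```

Emit:
apply_moves(deltas=[{"tx": 0, "ty": 0, "tz": 0.0005, "wx": 0, "wy": 0, "wz": 0}, {"tx": 0, "ty": 0, "tz": 0.0005, "wx": 0, "wy": 0, "wz": 0}, {"tx": 0, "ty": 0, "tz": 0.0005, "wx": 0, "wy": 0, "wz": 0}, {"tx": 0, "ty": 0, "tz": 0.0005, "wx": 0, "wy": 0, "wz": 0}, {"tx": 0, "ty": 0, "tz": 0.0005, "wx": 0, "wy": 0, "wz": 0}, {"tx": 0, "ty": 0, "tz": 0.0005, "wx": 0, "wy": 0, "wz": 0}, {"tx": 0, "ty": 0, "tz": 0.02, "wx": 0, "wy": 0, "wz": 0}, {"tx": 0, "ty": 0, "tz": 0.06, "wx": 0, "wy": 0, "wz": 0}, {"tx": 0, "ty": 0, "tz": 0.11, "wx": 0, "wy": 0, "wz": 0}, {"tx": 0, "ty": 0, "tz": 0.16, "wx": 0, "wy": 0, "wz": 0}], claw=1)

```text
t: 23.55
tool_pos: [0.6107, 0.2185, 0.1385]
eef_rot: [2.562, 1.817, 0.0]
contact_force: [0.5, 0.5, 0.0]
gripper_width: 0.0854
grip_force: 0.0
```

```bash
python3 go.py 463 31.2 150 -19.3; python3 - <<'E'
from meas import *
d=load("6")
for n,r in(('top',(170,180,265,282)),('scene',(225,120,305,205))):
    c=d[n];print(n,'pot',circ(W(c,mask(c,r,(95,80,105),(115,255,255)),.078)))
c=d['scene'];x0,y0,x1,y1=310,190,405,275
cv2.imwrite("pics/m6.png",cv2.resize(c["image"][y0:y1,x0:x1],None,fx=5,fy=5,interpolation=cv2.INTER_CUBIC))
E
```

```text
t 23.55 d [-0.197  -0.2497  0.0154] w [0.     0.0001 0.0001] rows 5.0 1.0 q [-0.8   0.41  0.53  1.59 -0.21  1.21 -0.56]
top pot [463.7  31.4  57.7]
scene pot [463.2  30.6  58.2]
```

View pics/m6.png

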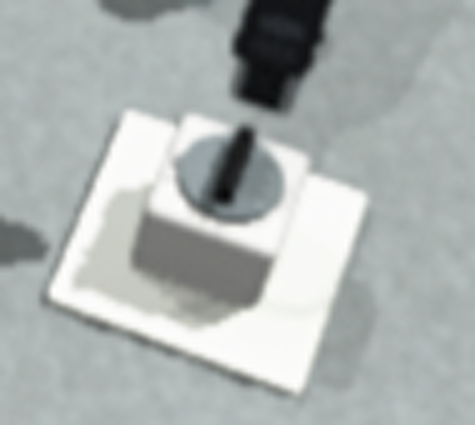

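The timer stands upright and square on the marble mat (tool at (610.9, 218.7) mm on release), and the pot is on the rack at (463.4, 31). Now I move over the pot.

Emit:
apply_moves(deltas=[{"tx": -0.02, "ty": -0.025, "tz": 0.01, "wx": 0, "wy": 0, "wz": 0}, {"tx": -0.055, "ty": -0.07, "tz": 0.0154, "wx": 0, "wy": 0, "wz": 0}, {"tx": -0.095, "ty": -0.12, "tz": 0.0154, "wx": 0, "wy": 0, "wz": 0}, {"tx": -0.13, "ty": -0.165, "tz": 0.0154, "wx": 0, "wy": 0, "wz": 0}, {"tx": -0.165, "ty": -0.21, "tz": 0.0154, "wx": 0, "wy": 0, "wz": 0}, {"tx": -0.188, "ty": -0.238, "tz": 0.0154, "wx": 0, "wy": 0, "wz": 0}, {"tx": -0.1965, "ty": -0.2497, "tz": 0, "wx": 0, "wy": 0, "wz": 0}, {"tx": -0.1965, "ty": -0.2497, "tz": -0.02, "wx": 0, "wy": 0, "wz": 0}, {"tx": -0.1965, "ty": -0.2497, "tz": -0.04, "wx": 0, "wy": 0, "wz": 0}, {"tx": -0.1965, "ty": -0.2497, "tz": -0.04, "wx": 0, "wy": 0, "wz": 0}])

```text
t: 24.65
tool_pos: [0.4621, 0.0316, 0.1044]
eef_rot: [-2.561, -1.818, 0.005]
contact_force: [0.4, -0.1, -0.3]
gripper_width: 0.0856
grip_force: 0.0
```

Emit:
apply_moves(deltas=[{"tx": 0, "ty": 0, "tz": 0, "wx": 0, "wy": 0, "wz": 0}, {"tx": 0, "ty": 0, "tz": 0, "wx": 0, "wy": 0, "wz": 0}, {"tx": 0, "ty": 0, "tz": 0, "wx": 0, "wy": 0, "wz": 0}])

```text
t: 24.95
tool_pos: [0.4641, 0.0317, 0.1069]
eef_rot: [2.562, 1.818, 0.002]
contact_force: [-0.1, 0.7, -0.0]
gripper_width: 0.0855
grip_force: 0.0
```

```bash
python3 go.py 463.3 31.1 32 -19.3
```

```text
t 24.95 d [-0.001  -0.0008 -0.0998] w [-0.0001  0.0004 -0.0001] rows 2.0 1.0 q [-0.75  0.02  0.64  2.07 -0.01  1.06 -0.44]
```

Emit:
apply_moves(deltas=[{"tx": -0.0005, "ty": -0.0007, "tz": -0.02, "wx": 0, "wy": 0, "wz": 0}, {"tx": -0.0005, "ty": -0.0007, "tz": -0.045, "wx": 0, "wy": 0, "wz": 0}, {"tx": -0.0005, "ty": -0.0007, "tz": -0.07, "wx": 0, "wy": 0, "wz": 0}, {"tx": -0.0005, "ty": -0.0007, "tz": -0.088, "wx": 0, "wy": 0, "wz": 0}, {"tx": -0.0005, "ty": -0.0007, "tz": -0.097, "wx": 0, "wy": 0, "wz": 0}, {"tx": -0.0005, "ty": -0.0007, "tz": -0.0995, "wx": 0, "wy": 0, "wz": 0}, {"tx": -0.0005, "ty": -0.0007, "tz": -0.0995, "wx": 0, "wy": 0, "wz": 0}, {"tx": -0.0005, "ty": -0.0007, "tz": -0.0995, "wx": 0, "wy": 0, "wz": 0}])

```text
t: 25.75
tool_pos: [0.4637, 0.031, 0.0323]
eef_rot: [2.562, 1.817, 0.002]
contact_force: [1.3, -0.4, 0.2]
gripper_width: 0.0852
grip_force: 0.0
```

Emit:
apply_moves(deltas=[{"tx": 0, "ty": 0, "tz": 0, "wx": 0, "wy": 0, "wz": 0}, {"tx": 0, "ty": 0, "tz": 0, "wx": 0, "wy": 0, "wz": 0}, {"tx": 0, "ty": 0, "tz": 0, "wx": 0, "wy": 0, "wz": 0}, {"tx": 0, "ty": 0, "tz": 0, "wx": 0, "wy": 0, "wz": 0}, {"tx": 0, "ty": 0, "tz": 0, "wx": 0, "wy": 0, "wz": 0}, {"tx": 0, "ty": 0, "tz": 0, "wx": 0, "wy": 0, "wz": 0}, {"tx": 0, "ty": 0, "tz": 0, "wx": 0, "wy": 0, "wz": 0}, {"tx": 0, "ty": 0, "tz": 0, "wx": 0, "wy": 0, "wz": 0}], claw=-1, force=40)

```text
t: 26.55
tool_pos: [0.4633, 0.0311, 0.0324]
eef_rot: [-2.562, -1.817, -0.001]
contact_force: [-2.0, 0.4, 6.0]
gripper_width: 0.0561
grip_force: 41.2
```

```bash
python3 go.py 476.5 -275.8 130 -19.3;  python3 - <<'E'
from meas import *
d=load("7")
for n,r in(('top',(345,190,430,270)),('scene',(95,138,165,198))):
    c=d[n];print('cork',circ(W(c,mask(c,r,(8,60,60),(25,255,255)),.006)),rect(W(c,mask(c,r,(8,60,60),(25,255,255)),.006)))
E
```

```text
t 26.55 d [ 0.0176 -0.4091  0.1301] w [-0.0002  0.0001  0.    ] rows 7.0 1.0 q [-0.73  0.15  0.64  2.13 -0.11  0.89 -0.36]
cork [ 476.8 -275.3  110.2] [ 477.3 -275.4  107.5  108.2   87.6]
cork [ 475.5 -276.5  114.3] [ 475.4 -276.   112.5  108.6   15.4]
```

Emit:
apply_moves(deltas=[{"tx": 0, "ty": 0, "tz": 0.03, "wx": 0, "wy": 0, "wz": 0}, {"tx": 0, "ty": 0, "tz": 0.08, "wx": 0, "wy": 0, "wz": 0}, {"tx": 0.001, "ty": -0.03, "tz": 0.12, "wx": 0, "wy": 0, "wz": 0}, {"tx": 0.003, "ty": -0.08, "tz": 0.13, "wx": 0, "wy": 0, "wz": 0}, {"tx": 0.006, "ty": -0.14, "tz": 0.13, "wx": 0, "wy": 0, "wz": 0}, {"tx": 0.008, "ty": -0.2, "tz": 0.13, "wx": 0, "wy": 0, "wz": 0}, {"tx": 0.011, "ty": -0.26, "tz": 0.13, "wx": 0, "wy": 0, "wz": 0}, {"tx": 0.014, "ty": -0.32, "tz": 0.13, "wx": 0, "wy": 0, "wz": 0}, {"tx": 0.016, "ty": -0.37, "tz": 0.12, "wx": 0, "wy": 0, "wz": 0}, {"tx": 0.0176, "ty": -0.4, "tz": 0.1, "wx": 0, "wy": 0, "wz": 0}])

```text
t: 27.65
tool_pos: [0.4761, -0.2731, 0.1074]
eef_rot: [2.563, 1.812, 0.001]
contact_force: [0.3, 0.5, -2.2]
gripper_width: 0.0561
grip_force: 43.4
```

Emit:
apply_moves(deltas=[{"tx": 0, "ty": -0.009, "tz": -0.02, "wx": 0, "wy": 0, "wz": 0}, {"tx": 0, "ty": -0.009, "tz": -0.04, "wx": 0, "wy": 0, "wz": 0}, {"tx": 0, "ty": -0.009, "tz": -0.06, "wx": 0, "wy": 0, "wz": 0}, {"tx": 0, "ty": -0.009, "tz": -0.07, "wx": 0, "wy": 0, "wz": 0}, {"tx": 0, "ty": -0.009, "tz": -0.075, "wx": 0, "wy": 0, "wz": 0}, {"tx": 0, "ty": -0.009, "tz": -0.075, "wx": 0, "wy": 0, "wz": 0}, {"tx": 0, "ty": -0.009, "tz": -0.075, "wx": 0, "wy": 0, "wz": 0}, {"tx": 0, "ty": -0.009, "tz": -0.075, "wx": 0, "wy": 0, "wz": 0}])

```text
t: 28.45
tool_pos: [0.4768, -0.2759, 0.0511]
eef_rot: [2.561, 1.817, 0.002]
contact_force: [0.2, 0.6, -2.5]
gripper_width: 0.056
grip_force: 43.4
```

```bash
python3 go.py 476.5 -275.8 18.4 -19.3
```

```text
t 28.45 d [-0.0004  0.0002 -0.0436] w [ 0.0001  0.0005 -0.0001] rows 1.0 1.0 q [-0.26  0.37  0.87  1.92 -0.34  1.    0.42]
```

Emit:
apply_moves(deltas=[{"tx": -0.0003, "ty": 0, "tz": -0.014, "wx": 0, "wy": 0, "wz": 0}, {"tx": -0.0003, "ty": 0, "tz": -0.027, "wx": 0, "wy": 0, "wz": 0}, {"tx": -0.0003, "ty": 0, "tz": -0.036, "wx": 0, "wy": 0, "wz": 0}, {"tx": -0.0003, "ty": 0, "tz": -0.04, "wx": 0, "wy": 0, "wz": 0}, {"tx": -0.0003, "ty": 0, "tz": -0.0425, "wx": 0, "wy": 0, "wz": 0}, {"tx": -0.0003, "ty": 0, "tz": -0.0445, "wx": 0, "wy": 0, "wz": 0}, {"tx": -0.0003, "ty": 0, "tz": -0.0445, "wx": 0, "wy": 0, "wz": 0}, {"tx": -0.0003, "ty": 0, "tz": -0.0445, "wx": 0, "wy": 0, "wz": 0}])

```text
t: 29.25
tool_pos: [0.4753, -0.2756, 0.0184]
eef_rot: [-2.561, -1.815, -0.001]
contact_force: [-7.3, 3.9, 14.4]
gripper_width: 0.0561
grip_force: 42.4
```

Emit:
apply_moves(deltas=[{"tx": 0, "ty": 0, "tz": 0.001, "wx": 0, "wy": 0, "wz": 0}, {"tx": 0, "ty": 0, "tz": 0.001, "wx": 0, "wy": 0, "wz": 0}])

```text
t: 29.45
tool_pos: [0.4761, -0.2761, 0.0185]
eef_rot: [2.562, 1.817, 0.001]
contact_force: [-3.4, 1.3, 5.3]
gripper_width: 0.0558
grip_force: 42.9
```

Emit:
apply_moves(deltas=[{"tx": 0, "ty": 0, "tz": 0, "wx": 0, "wy": 0, "wz": 0}, {"tx": 0, "ty": 0, "tz": 0, "wx": 0, "wy": 0, "wz": 0}, {"tx": 0, "ty": 0, "tz": 0, "wx": 0, "wy": 0, "wz": 0}, {"tx": 0, "ty": 0, "tz": 0, "wx": 0, "wy": 0, "wz": 0}, {"tx": 0, "ty": 0, "tz": 0, "wx": 0, "wy": 0, "wz": 0}, {"tx": 0, "ty": 0, "tz": 0, "wx": 0, "wy": 0, "wz": 0}, {"tx": 0, "ty": 0, "tz": 0.02, "wx": 0, "wy": 0, "wz": 0}, {"tx": 0, "ty": 0, "tz": 0.06, "wx": 0, "wy": 0, "wz": 0}, {"tx": 0, "ty": 0, "tz": 0.11, "wx": 0, "wy": 0, "wz": 0}, {"tx": 0, "ty": 0, "tz": 0.16, "wx": 0, "wy": 0, "wz": 0}], claw=1)

```text
t: 30.45
tool_pos: [0.4756, -0.2762, 0.1398]
eef_rot: [2.563, 1.816, -0.0]
contact_force: [0.6, 0.6, 0.0]
gripper_width: 0.0851
grip_force: 0.0
```

Emit:
apply_moves(deltas=[{"tx": -0.02, "ty": -0.04, "tz": 0.04, "wx": 0, "wy": 0, "wz": 0}, {"tx": -0.05, "ty": -0.09, "tz": 0.08, "wx": 0, "wy": 0, "wz": 0}, {"tx": -0.08, "ty": -0.14, "tz": 0.1, "wx": 0, "wy": 0, "wz": 0}, {"tx": -0.11, "ty": -0.19, "tz": 0.12, "wx": 0, "wy": 0, "wz": 0}, {"tx": -0.14, "ty": -0.24, "tz": 0.12, "wx": 0, "wy": 0, "wz": 0}, {"tx": -0.17, "ty": -0.29, "tz": 0.12, "wx": 0, "wy": 0, "wz": 0}, {"tx": -0.2, "ty": -0.33, "tz": 0.12, "wx": 0, "wy": 0, "wz": 0}, {"tx": -0.2, "ty": -0.33, "tz": 0.12, "wx": 0, "wy": 0, "wz": 0}, {"tx": -0.2, "ty": -0.33, "tz": 0.12, "wx": 0, "wy": 0, "wz": 0}])

```text
t: 31.35
tool_pos: [0.3245, -0.5243, 0.2286]
eef_rot: [2.565, 1.813, -0.0]
contact_force: [0.4, -0.1, -1.0]
gripper_width: 0.0852
grip_force: 0.0
```

```bash
python3 - <<'E'
from meas import *
d=load("9")
R={'top':dict(sq=(72,105,175,202),pot=(335,180,430,270),dish=(265,105,345,200)),'scene':dict(sq=(300,190,405,280),pot=(90,118,170,198),dish=(135,180,225,270))}
for n in R:
    c=d[n];r=R[n];print(n)
    print(' pot',circ(W(c,mask(c,r['pot'],(95,80,95),(115,255,255)),.064)),'cork',circ(W(c,mask(c,r['pot'],(8,60,60),(25,255,255)),.006)))
    print(' dish',rect(W(c,mask(c,r['dish'],(15,60,150),(25,125,255)),.051)))
    # dial disc of the timer, top at z=.054
    m=mask(c,r['sq'],(92,15,70),(125,90,175));b=biggest(m)
    if b is not None: print(' dial',circ(ray(c,b[:,0,:],.054)))
t=d['top']["image"];s=d['scene']["image"]
x0,y0,x1,y1=R['top']['sq'];X0,Y0,X1,Y1=R['scene']['sq']
f=lambda a:cv2.resize(a,(400,300),interpolation=cv2.INTER_CUBIC)
cv2.imwrite("pics/m9.png",np.vstack([np.hstack([f(t),f(s)]),np.hstack([f(t[y0:y1,x0:x1]),f(s[Y0:Y1,X0:X1])])]))
for nm,p,z in(('cups',(219,132),.072),('shaker',(106,239),.063),('piercer',(291,247),.029)):
    a=cv2.imread("pics/top0.png");u,v=p;k=24;print(nm,np.abs(a[v-k:v+k,u-k:u+k].astype(int)-t[v-k:v+k,u-k:u+k]).mean().round(1))
E
```

```text
top
 pot [ 476.6 -275.6   57.8] cork [ 477.  -275.5  110.6]
 dish [ 627.2 -126.3   43.4   89.9   71. ]
 dial [611.3 217.5  41.2]
scene
 pot [ 475.3 -276.4   58.4] cork [ 475.8 -275.7  113.7]
 dish [ 626.1 -126.7   47.6   91.3   70.8]
 dial [612.5 220.6  38.9]
cups 12.2
shaker 14.6
piercer 3.3
```

View pics/m9.png

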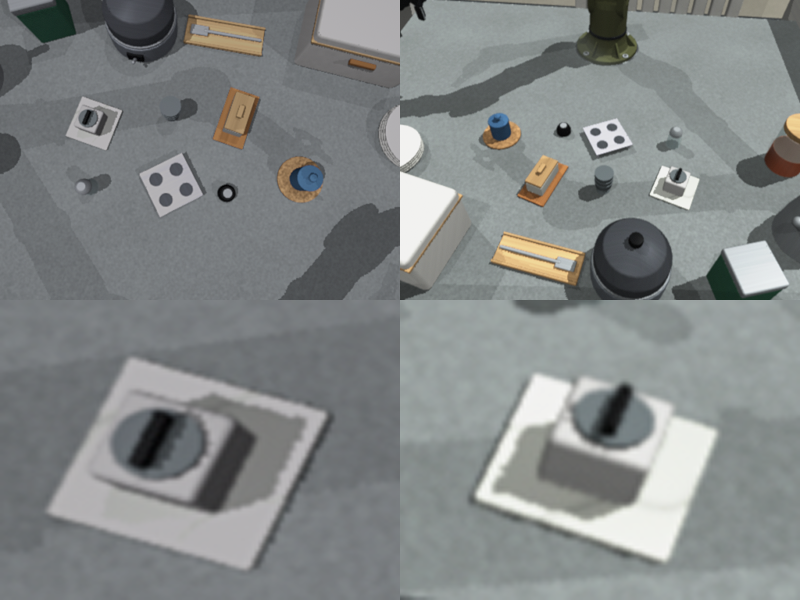

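Everything is in its place: the pot is on the cork mat, the dish on the oblong mat and the timer square on the marble mat. All are centred within about 1–2 mm, and the bystanders are where they were. Handing in.

```bash
python3 -c "
from cell import finish_job
print(finish_job())"
```

```text
the job is handed in; nothing more can be done
None
```

The job is handed in: using the egg rack as a stopover for the pot, I put the pot, timer and dish upright on their own mats, centred within about 2 mm with the timer and dish squared up, and left the bystanders untouched, after about 32 s of the 102 s allowed.

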